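# Press a drill bush into its plate and hold it while the adhesive grabs

### The arm

A 6-joint arm with a two-finger parallel gripper is mounted at the origin on a cart in front of the work surface, level with it; the furniture and walls round the work are solid. World frame = base frame: x ahead of the robot, y to its left, z up, the work surface at z = 0. Lengths are in m, angles in rad, forces in N, time in s.
With the tool pointing down it reaches from about 0.25 to 0.725 m from the base axis. Payload 4 kg.
Tool frame: the origin (TCP) lies midway between the tips of the shut fingers; the grasp point (between the pads) lies 19 mm behind it; z points along the fingers, y is the line along which they close (so a half turn about z gives the same grasp; the last joint's range is limited). The gripper opens to 85 mm and grips with 20 to 120 N. Pads are 22 mm wide; open, the fingers measure 114 mm over their backs; the gripper's body (76 mm by 85 mm) begins 54 mm behind the grasp point. The pads swing forward as they close: fully open they stand 13 mm farther back than shut.
Start: joints at [1.251, 0.241, 0.005, 1.335, 0, 1.571], TCP at [0.157, 0.475, 0.231] pointing down, gripper open.
Joint ranges: [-2.72, 2.72], [-1.05, 1.87], [-1.09, 1.28], [-1.99, 2.15], [-1.42, 1.44], [-3.14, 3.14]. Speed limits (rad/s): [2.79, 2.79, 3.14, 3.14, 3.14, 3.14].

### API

Orientations are given as a unit quaternion [x, y, z, w].
In Python, from workcell import get_obs, camera, job_done, silhouettes gives the robot as it stands. The module is installed in compiled form; this text tells all that it offers.
- The arm moves only by the tool drive_tool, never from a script. Its argument "increments" is a list of rows, each a list of 3 entries, a list of its own where there are three numbers: the shift along the world's x, y, z in mm, then the turn, a rotation vector about the world's x, y, z in degrees, then the opening, from 0 (shut) to 1 (fully open). A call has 1 to 8 rows; each row shifts and turns the commanded pose from where the row before left it; what a row does not reach is not made up. A row lasts 1/12 s, in which the tool goes at most 41.7 mm and 7.16 degrees, less where a joint would pass 70% of its speed; a pose out of reach is approached as far as the arm can. A call is refused whole if a number of a shift passes 41.7 or a number of a turn 7.16, either way. A call with a gripper value outside its range is refused whole. The fingers move at their own pace and stop on an object; the grip force is fixed at half the most. Time passes only in rows, so rows that do not move let the fingers close. It gives the time, the measured TCP pose, the force, the opening and the grip force at its end, in the units of the state.
- get_obs(): the state, without advancing time (a new reading comes with each control period).
- camera(name): name is "scene" or "top"; returns a dict with "image" (384x512x3 uint8, red, green, blue), "K" (3x3 intrinsics, pixels), "view" (4x4, takes a point from world to camera coordinates). Camera axes: x right, y down, z forward; pixel columns grow to the right and rows downward; lengths in m; the calibration is good to about 2 mm. A picture is of the moment at which its call begins. There is no depth.
- job_done(): hands the job in; it is judged then, once.
Trained networks look in a picture, given as the dict that the camera call returned (one of the last four; its "shot" number tells which), for a name from the list of things; names that differ only in an ending like _2 or _b are one class to them, and where a whole thing is asked for, a point or a joint stands for the part that bears it (a point fixed in the world has none). Each returns a list of dicts, best first, with "conf" (0 to 1); they miss things now and then, are a little off and sometimes report something else, mostly with a low value. They report only what shows in the picture. A call takes as long as a camera call. They do not tell look-alikes from the thing itself.
- silhouettes(query, picture): "region" (384x512 bool, what is visible of it) and "bbox" ([left, top, right, bottom] in pixels, round what is visible of it).
The state is a dict: "clock": time; "joint_pos": joint angles; "joint_vel": joint speeds; "tau": joint torques, N m; "eef_pos": TCP position; "tool_rot": TCP orientation; "ft_force": force on the tool from outside, world axes, zero at the start; "ft_torque": the same for the moment, N m; "grip_width": finger opening in m; "grasp_force": force on a finger pad.
Only numpy, scipy, OpenCV 4.12 (cv2) and the standard library are available. Lean on these libraries where they do the work, as an engineer would, in place of code of your own. Each camera call takes 0.05 s, during which the arm holds its last target. There are 200 camera calls.

### The job

Bond the smaller of the two headed brass bushes into the aluminium drill plate on the lever press: lift it with a light grip (under 50 N, the soft brass marks easily), stand it shank down in the plate's bore with its head flat on the plate, let go, and leave the larger bush where it is. Push the sliding table with the plate by its knob all the way home under the ram. Then bring the lever down until the sprung nose bears on the bush's head and is pushed about half way in, without ever bottoming it, and finish while still holding the lever there so that the adhesive can grab.

Things in the scene. Friction and masses are not known exactly. Their poses are not given: they have to be found in the camera images.
- press: grey bench lever press bolted to the bench; origin on the bench right under the ram's axis; its x axis points from the ram back to the column, y to the left, z up. The column stands 55 to 85 mm behind the ram axis; a guide of 42 mm diameter holds the ram 105 to 141 mm above the bench. The slide bed, 90 mm wide, rails 27 mm high, runs from the ram 250 mm to the right (-y)
- table (a joint): travel (m) of the sliding table along the press's +y axis: 0 drawn out (bore 140 mm to the right of the ram axis), 0.14 home against its stop with the bore right under the ram. Starts between 0 and 0.03; 1.5 N of friction, no spring
- bore (a point): middle of the bore's mouth, in the top face of the aluminium drill plate (60 x 84 x 20 mm) on the sliding table, 46.5 mm above the bench. The bore is 21.6 mm across with a 2 mm lead-in chamfer, and goes through the 20 mm plate
- knob (a point): middle of the gripping part of the table's black vertical pull knob, 22 mm diameter, gripped from above, 54.5 mm above the bench; its top is 12 mm above this point and its gripping part reaches 8 mm below it; 88 mm from the bore on the outer (-y) side, nothing else higher than 30 mm within 35 mm of it
- lever_hinge (a point): hinge of the lever, on the press 58 mm behind the ram axis and 190 mm above the bench; the hinge axis is the press's y axis. It does not move
- lever_grip (a point): middle of the black round grip at the lever's free end, 75 mm long and 25 to 30 mm thick, on the robot's side of the press, 183 mm from the hinge; it swings down in the press's x-z plane, and can be pinched across from above (fingers closing along the press's y axis)
- nose (a joint): how far (m) the sprung nose is pushed up into the ram: 0 free, 0.010 bottomed; half way in is 0.005. Spring 2 N per mm, starting at 4 N. The nose is a dark steel pad 22 mm across and 6 mm thick on a thinner shank of which 10 mm shows below the ram when free
- nose_face (a point): middle of the flat lower face of the nose, 82.5 mm above the bench when the lever is at rest
- bush: the smaller headed brass bush, about 0.1 kg: shank 20 mm diameter, 18 mm long, end chamfered; plain round head 32 mm diameter, 14 mm high. Origin: middle of the shank's lower end; z axis up through the head. Stands on its shank on the bench on the right. A squeeze of 20 to 35 N holds it; it must stay below 50 N (contact force of both pads together below 100 N)
- bush_shoulder (a point): middle of the underside of the smaller bush's head, 18 mm above its lower end
- big_bush: the larger headed bush, brass: shank 28 mm diameter and 18 mm long, head 44 mm diameter and 14 mm high; it does not fit this plate. Its origin is the middle of its lower end. It stands near the smaller one, either nearer the robot or farther away
- ram: the ram of the press, a vertical steel bar 26 mm across at its lower end, with the nose in it; its origin is the middle of its lower face, 98.5 mm above the bench at rest
- lever: the lever, origin on its hinge. Pressed angle a (rad): 0 at rest, where it rises 0.38 rad above level from the hinge to the grip; a = 0.38 is level. A spring returns it when let go. It drives the ram down 58 mm per rad. About 5 N at the grip starts it, about 15 N holds it as wanted. Over a seated bush the nose touches at about 0.38, is half way in at 0.46 and bottoms at 0.55
Mind the look-alikes: they are no part of the job. What is shaped like the bush but black is not meant.

How it is judged:
On the way, in this order (a step that is already met when the one before it is completed fails the run):
1. the smaller bush stands in the plate's bore, its head flat on the plate, let go, the table still short of home (horizontal distance between bush_shoulder and bore below 0.003 m and z of bush_shoulder in the frame of bore between -0.003 and 0.002 m and angle between bush's own z axis and vertical below 0.08 rad and contact force between the fingers and bush below 0.3 N and value of joint table below 0.12 m), for 0.2 s.
2. the table is home under the ram with the bush in its plate, the lever still up (value of joint table above 0.137 m and horizontal distance between bush_shoulder and bore below 0.003 m and z of bush_shoulder in the frame of bore below 0.002 m and height (world z) of lever_grip above 0.215 m), for 0.2 s.
3. the lever is held so that the nose on the bush is about half way in (value of joint nose between 0.003 and 0.007 m and contact force between ram and bush above 7 N), for 1 s.
At the end, for the whole second after the job is handed in: the robot is still holding the lever down, the nose bears on the smaller bush with 7 to 26 N and is pushed in 3 to 7 mm of its 10 mm, the table is home (within 4 mm), and the bush stands in the bore within 3 mm with its head flat on the plate (within 2 mm) (all of step 3 and contact force between ram and bush below 26 N and contact force between any of the fingers, the arm and lever above 3 N and value of joint table above 0.136 m and horizontal distance between bush_shoulder and bore below 0.003 m and z of bush_shoulder in the frame of bore between -0.003 and 0.002 m and angle between bush's own z axis and vertical below 0.08 rad); the arm keeps its last pose, push and grip.
It fails at once if the bush is squeezed with over 50 N (both pads together over 100 N) (contact force between the fingers and bush above 100 N).
It fails at once if the nose is bottomed out (pushed in over 9 mm) (value of joint nose above 0.009 m).
It fails at once if the larger bush is moved by more than 3 cm (distance of big_bush from where it was at the start of the episode above 0.03 m).
It also fails if it takes over 72 s, if anything falls off the work surface, if the arm or the gripper's body presses on something with over 40 N, if the wrist force passes 120 N, or if a joint passes its speed limit or range.

## Working session

There is one attempt and no reset: what is moved stays moved. The work goes in short steps, Python scripts to look and compute and a tool call to move; the robot and the scene stay as the last step left them, time stands still between calls to the robot, and variables do not carry over. Pictures are saved under pics/ and viewed, at most 10 in all, crops included, and the job is handed in when it is done.

Besides the shell and the picture viewer there is one more tool, called after ">>>" in YAML: its name, and indented under it one key for each argument. drive_tool: Moves the arm, as the interface text tells. Its arguments: {"type":"object","properties":{"increments":{"type":"array"}},"required":["increments"]}

```bash
mkdir -p pics; cat > h.py <<'E'
import numpy as np,cv2
from workcell import *
def ray(c,u,v):
    V=c["view"];R=V[:3,:3];o=-R.T@V[:3,3]
    d=R.T@np.linalg.inv(c["K"])@np.array([u,v,1.]);return o,d
def atz(c,u,v,z):
    o,d=ray(c,u,v);return o+d*(z-o[2])/d[2]
def proj(c,p):
    q=c["K"]@(c["view"][:3,:3]@np.asarray(p)+c["view"][:3,3]);return q[:2]/q[2]
def tri(c1,p1,c2,p2):
    o1,d1=ray(c1,*p1);o2,d2=ray(c2,*p2)
    s=np.linalg.lstsq(np.c_[d1,-d2],o2-o1,rcond=None)[0]
    a,b=o1+s[0]*d1,o2+s[1]*d2;return (a+b)/2,np.linalg.norm(a-b)
E
python3 - <<'E'
from h import *
o=get_obs();print({k:np.round(v,3) for k,v in o.items()})
cs=[camera("scene"),camera("top")]
im=np.vstack([c["image"] for c in cs])
for i,c in enumerate(cs):
    cv2.imwrite(f"pics/a{i}.png",cv2.resize(c["image"][:,:,::-1],(800,600)))
    o,d=ray(c,256,192);print(o,d)
    for n in ["bush","big_bush","knob","bore","lever_grip","lever","ram","press","nose"]:
        print(n,[(round(s["conf"],2),s["bbox"],int(s["region"].sum())) for s in silhouettes(n,c)][:4])
E
```

```text
{'clock': np.float64(0.0), 'joint_pos': array([1.251, 0.241, 0.004, 1.335, 0.   , 1.571]), 'joint_vel': array([ 0.001,  0.   , -0.   ,  0.001, -0.   , -0.   ]), 'tau': array([ 0.0000e+00, -3.7232e+01,  2.5241e+01,  1.7000e-02,  0.0000e+00,
       -0.0000e+00]), 'eef_pos': array([0.157, 0.474, 0.23 ]), 'tool_rot': array([ 0.159,  0.987, -0.001, -0.   ]), 'ft_force': array([0.256, 0.175, 0.152]), 'ft_torque': array([-0.015,  0.043, -0.05 ]), 'grasp_force': np.float64(0.0), 'grip_width': np.float64(0.085)}
[-0.16281396 -0.45808275  0.79002379] [ 0.65841339  0.44890545 -0.60418845]
bush [(0.65, [345.8, 265.4, 357.6, 279.8], 179), (0.61, [312.2, 245.5, 328.8, 262.3], 173)]
big_bush [(0.77, [306.8, 275.4, 326.2, 297.0], 322), (0.16, [166.3, 134.9, 301.1, 251.6], 5896)]
knob [(0.77, [228.4, 200.5, 285.3, 237.9], 1102)]
bore [(0.92, [228.2, 201.5, 283.9, 240.7], 1144), (0.67, [161.8, 134.8, 302.1, 251.2], 5940)]
lever_grip [(0.55, [164.5, 139.2, 227.2, 154.1], 638)]
lever [(0.92, [165.0, 134.6, 230.1, 151.4], 651)]
ram [(0.67, [209.1, 146.3, 215.2, 183.1], 210)]
press [(0.94, [164.2, 134.6, 302.2, 252.2], 6051), (0.5, [163.3, 136.3, 230.2, 156.3], 696)]
nose [(0.27, [163.8, 135.1, 230.3, 155.2], 676)]
[ 0.42054986 -0.00936481  1.05125937] [ 0.13060023  0.0069475  -0.99142953]
bush [(0.6, [342.3, 192.9, 354.1, 205.2], 117), (0.54, [310.0, 185.9, 323.0, 197.3], 95)]
big_bush [(0.68, [321.3, 221.4, 337.3, 234.8], 226)]
knob [(0.97, [212.4, 173.0, 273.7, 201.9], 1263)]
bore [(0.61, [217.2, 168.8, 272.2, 197.6], 1314)]
lever_grip []
lever [(0.71, [157.1, 140.0, 183.5, 237.7], 1097)]
ram [(0.61, [322.2, 222.7, 339.5, 237.9], 213), (0.5, [174.0, 170.3, 188.0, 180.2], 55)]
press [(0.92, [156.2, 139.7, 287.2, 243.2], 5948)]
nose []
```

View pics/a0.png

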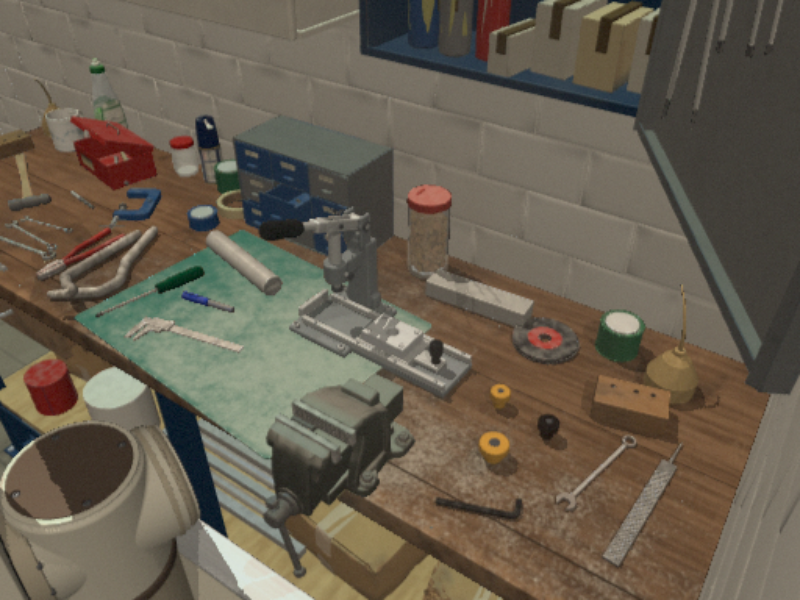

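View pics/a1.png

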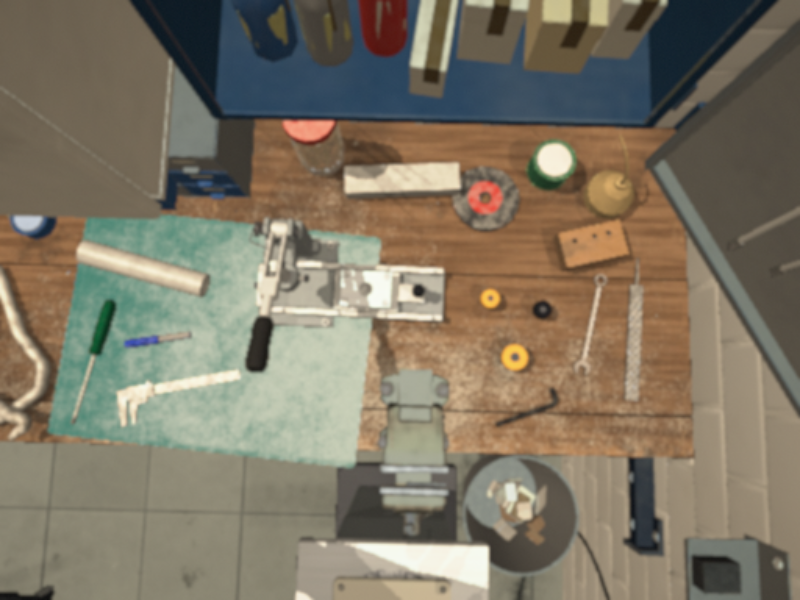

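The scene view (800 px) shows three candidates. The small yellow brass bush is at (500,396), the big brass one at (494,447) and a black look-alike at (548,426). In the top view they are at (490,298), (515,357) and (541,310). I choose the small yellow one and check it in a close crop, along with the press.

```bash
python3 - <<'E'
from h import *
cs=[camera("scene"),camera("top")]
for i,c in enumerate(cs):
    hsv=cv2.cvtColor(c["image"],cv2.COLOR_RGB2HSV)
    m=cv2.inRange(hsv,(12,130,120),(32,255,255))
    n,l,st,ce=cv2.connectedComponentsWithStats(m)
    for k in range(1,n):
        if st[k,4]>40 and 290<ce[k][0]<370 and ce[k][1]>150: print(i,st[k],ce[k],atz(c,*ce[k],0.032).round(4))
t=cs[1]["image"][130:245,150:365];s=cs[0]["image"][125:300,160:360]
cv2.imwrite("pics/b1.png",cv2.resize(t,(800,428),interpolation=cv2.INTER_CUBIC)[:,:,::-1])
cv2.imwrite("pics/b0.png",cv2.resize(s,(685,600),interpolation=cv2.INTER_CUBIC)[:,:,::-1])
print(cs[1]["K"],proj(cs[1],(0.5,0,0)),proj(cs[1],(0.5,-0.1,0)))
E
```

```text
0 [314 245  13  11  99] [320.03030303 250.13131313] [ 0.5586 -0.155   0.032 ]
0 [306 276  20  16 220] [315.95       283.46818182] [ 0.4597 -0.1969  0.032 ]
1 [320 219  19  19 248] [329.14516129 228.1733871 ] [ 0.4636 -0.1963  0.032 ]
[[387.29947244   0.         258.09532005]
 [  0.         387.29947244 193.09129249]
 [  0.           0.           1.        ]] [254.75249709 213.50740815] [291.53511148 214.35337321]
```

View pics/b1.png

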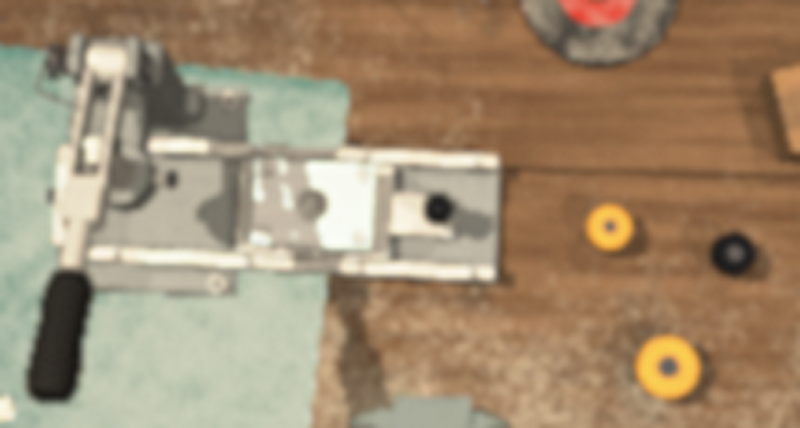

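View pics/b0.png

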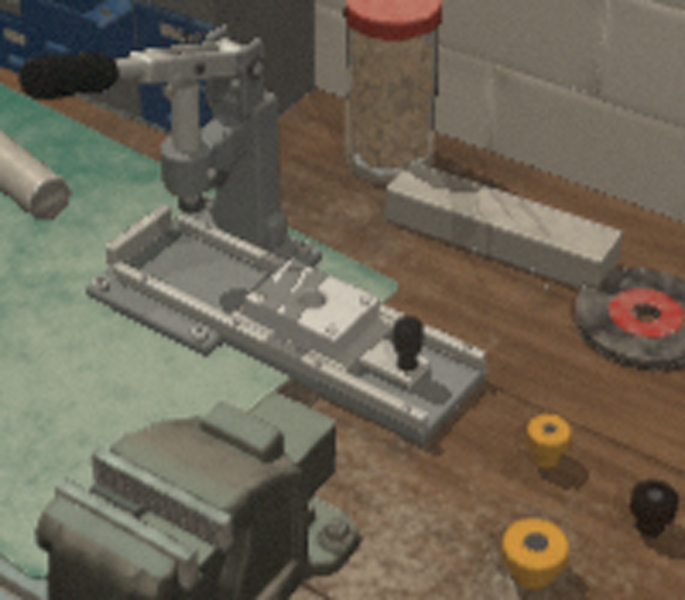

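The crop confirms the small yellow bush at (610,228) in the top crop, with an empty surround; the big one is at (668,367) and the black look-alike at (733,254). The bore is at (312,205), the knob at (439,208), and the lever grip runs from (75,272) to (50,400). Next I compute the positions.

```bash
cat >> h.py <<'E'
def fitdisk(c,p0,r,zt,thr,dark=False,ch=2):
    "centroid of head-top disc: maximise mean contrast of projected circle at height zt; returns world xy"
    from scipy.optimize import minimize
    g=cv2.GaussianBlur(c["image"],(0,0),.7).astype(np.float32)
    f=thr(g);a=np.linspace(0,2*np.pi,60,endpoint=False)
    def ring(xy,rr):
        q=np.array([proj(c,(xy[0]+rr*np.cos(t),xy[1]+rr*np.sin(t),zt)) for t in a],np.float32)
        return cv2.remap(f,q[:,0],q[:,1],cv2.INTER_LINEAR).mean()
    best=min(((ring((p0[0]+dx,p0[1]+dy),r*1.2)-ring((p0[0]+dx,p0[1]+dy),r*.8),dx,dy) for dx in np.arange(-.012,.0121,.001) for dy in np.arange(-.012,.0121,.001)))
    return np.array([p0[0]+best[1],p0[1]+best[2]]),best[0]
E
python3 - <<'E'
from h import *
s,t=camera("scene"),camera("top")
T=lambda u,v:(150+u/3.721,130+v/3.721)
S=lambda u,v:(160+u/3.425,125+v/3.4286)
brass=lambda g:g[:,:,0]-g[:,:,2]
for nm,pt,ps,r,z in [("bush",(610,228),(549,428),.016,.032),("big",(668,367),(536,546),.022,.032)]:
    p=tri(t,T(*pt),s,S(*ps));print(nm,p,atz(t,*T(*pt),z),atz(s,*S(*ps),z))
    for c in (t,s): print(fitdisk(c,p[0],r,z,brass))
for nm,pt,ps,z in [("bore",(312,205),(307,298),.0465),("knobtop",(439,206),(408,326),.0665)]:
    p=tri(t,T(*pt),s,S(*ps));print(nm,p,atz(t,*T(*pt),z),atz(s,*S(*ps),z))
lum=lambda g:-g.mean(2)
bright=lambda g:-g.mean(2)
for c,p in ((t,T(312,205)),(s,S(307,298))): print("borefit",fitdisk(c,atz(c,*p,.0465),.0118,.0465,bright))
for nm,pt,ps in [("grip end",(50,398),(22,78)),("grip root",(72,272),(115,70)),("gripmid",(60,335),(68,75))]:
    print(nm,tri(t,T(*pt),s,S(*ps)))
# rails
for nm,u in [("railB l",(90,253)),("railB r",(497,273)),("railT l",(150,144)),("railT r",(497,160)),("plate tl",(249,158)),("plate bl",(240,245)),("plate tr",(380,166)),("plate br",(373,252))]:
    print(nm,atz(t,*T(*u),.0465 if 'pl' in nm else .027)[:2].round(4))
for nm,u in [("end far",(485,354)),("end near",(426,418)),("left near",(110,250))]: print(nm,atz(s,*S(*u),.027)[:2].round(4))
E
```

```text
bush (array([ 0.56000442, -0.1555427 ,  0.03223857]), np.float64(0.0009783442970392204)) [ 0.5603161  -0.15599011  0.032     ] [ 0.55987619 -0.15508533  0.032     ]
(array([ 0.56200442, -0.1545427 ]), np.float32(-76.657265))
(array([ 0.55900442, -0.1545427 ]), np.float32(-56.515575))
big (array([ 0.46231765, -0.19776041,  0.02756733]), np.float64(0.0008849606534675978)) [ 0.46238294 -0.19731817  0.032     ] [ 0.45837828 -0.19894093  0.032     ]
(array([ 0.46331765, -0.19576041]), np.float32(-101.41518))
(array([ 0.46031765, -0.19676041]), np.float32(-80.2243))
bore (array([0.56860844, 0.05803211, 0.04551168]), np.float64(0.004492080679221643)) [0.56982961 0.0561842  0.0465    ] [0.56620096 0.05907474 0.0465    ]
knobtop (array([ 0.56827456, -0.03202493,  0.06134748]), np.float64(0.00231318394523772)) [ 0.56818961 -0.03284039  0.0665    ] [ 0.56231855 -0.03418019  0.0665    ]
borefit (array([0.57182961, 0.0581842 ]), np.float32(-46.464203))
borefit (array([0.56820096, 0.05707474]), np.float32(-28.196693))
grip end (array([0.42589604, 0.18200538, 0.27112958]), np.float64(0.0074054705940227285))
grip root (array([0.50024916, 0.17634162, 0.2426859 ]), np.float64(0.002754101444634676))
gripmid (array([0.46223789, 0.18012504, 0.2561452 ]), np.float64(0.0025908991631953824))
railB l [0.5344 0.2151]
railB r [ 0.5267 -0.0761]
railT l [0.6145 0.1758]
railT r [ 0.6086 -0.075 ]
plate tl [0.6024 0.1018]
plate bl [0.5403 0.1058]
plate tr [0.5988 0.009 ]
plate br [0.5375 0.0124]
end far [ 0.6075 -0.0762]
end near [ 0.5236 -0.0752]
left near [0.544  0.2412]
```

Relative geometry is consistent:

| Item | Position (m) |
|---|---|
| Small bush | (0.5605, -0.1545) |
| Bore | (0.570, 0.058) |
| Knob | (0.568, -0.031) |
| Lever grip | (0.462, 0.180, 0.256), expected z 0.258 |
| Press yaw | about -0.03 rad |

I move up and over, turning the closing line to about world y.

>>> drive_tool:
  increments:
    - [[0,0,30],[0,0,5.6],1]
    - [[0,0,30],[0,0,5.6],1]
    - [[0,0,30],[0,0,5.6],1]
    - [[0,0,30],[0,0,0],1]
    - [[12,-29,0],[0,0,0],1]
    - [[12,-29,0],[0,0,0],1]
    - [[12,-29,0],[0,0,0],1]
    - [[12,-29,0],[0,0,0],1]

```text
clock: 1.87
eef_pos: [0.2054, 0.3576, 0.3514]
tool_rot: [0.013, 1.0, 0.0, 0.0]
ft_force: [0.3, 0.2, 0.6]
grip_width: 0.0852
grasp_force: 0.0
```

>>> drive_tool:
  increments:
    - [[12,-29,0],[0,0,0],1]
    - [[12,-29,0],[0,0,0],1]
    - [[12,-29,0],[0,0,0],1]
    - [[12,-29,0],[0,0,0],1]
    - [[12,-29,0],[0,0,0],1]
    - [[12,-29,0],[0,0,0],1]
    - [[12,-29,0],[0,0,0],1]
    - [[12,-29,0],[0,0,0],1]

```text
clock: 2.53
eef_pos: [0.3014, 0.1252, 0.3516]
tool_rot: [0.013, 1.0, 0.0, 0.0]
ft_force: [0.7, -0.2, 0.3]
grip_width: 0.0853
grasp_force: 0.0
```

>>> drive_tool:
  increments:
    - [[12,-29,0],[0,0,0],1]
    - [[12,-29,0],[0,0,0],1]
    - [[12,-29,0],[0,0,0],1]
    - [[12,-29,0],[0,0,0],1]
    - [[12,-29,0],[0,0,0],1]
    - [[12,-29,0],[0,0,0],1]
    - [[12,-29,0],[0,0,0],1]
    - [[12,-29,0],[0,0,0],1]

```text
clock: 3.2
eef_pos: [0.3974, -0.107, 0.3515]
tool_rot: [0.014, 1.0, -0.0, 0.0]
ft_force: [1.1, 1.3, -0.2]
grip_width: 0.0852
grasp_force: 0.0
```

>>> drive_tool:
  increments:
    - [[20.4,-6,-30],[0,0,0],1]
    - [[20.4,-6,-30],[0,0,0],1]
    - [[20.4,-6,-30],[0,0,0],1]
    - [[20.4,-6,-30],[0,0,0],1]
    - [[20.4,-6,-30],[0,0,0],1]
    - [[20.4,-6,-30],[0,0,0],1]
    - [[20.4,-6,-30],[0,0,0],0.8]
    - [[20.4,-6,-30],[0,0,0],0.8]

```text
clock: 3.87
eef_pos: [0.5613, -0.1536, 0.1098]
tool_rot: [0.013, 1.0, -0.0, 0.0]
ft_force: [0.8, 0.2, -0.1]
grip_width: 0.0684
grasp_force: 0.0
```

```bash
python3 - <<'E'
from h import *
s,t=camera("scene"),camera("top")
o=get_obs();print(o["eef_pos"],o["grip_width"])
a=t["image"][150:250,270:370];b=s["image"][190:290,270:370]
im=np.hstack([cv2.resize(x,(400,400),interpolation=cv2.INTER_CUBIC) for x in (a,b)])
for k,(c,off) in enumerate(((t,(270,150)),(s,(270,190)))):
    for p in (o["eef_pos"],(0.5605,-.1545,.032)):
        q=(proj(c,p)-off)*4;cv2.circle(im,(int(q[0])+400*k,int(q[1])),3,(255,0,0),-1)
cv2.imwrite("pics/c.png",im[:,:,::-1])
E
```

```text
[ 0.55855352 -0.15293729  0.10321229] 0.06870122492038759
```

View pics/c.png

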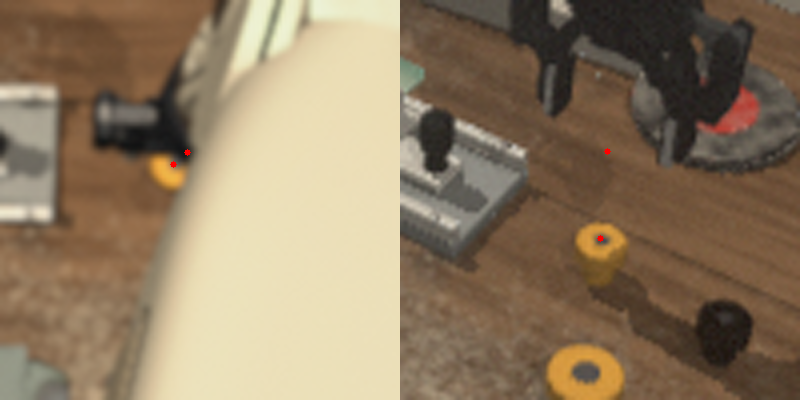

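The crop shows the bush under the tool, where predicted (scene half at (600,238)). The fingertips at (553,112) and (668,160) straddle the projected TCP. I let it settle before descending.

>>> drive_tool:
  increments:
    - [[0,0,0],[0,0,0],0.75]
    - [[0,0,0],[0,0,0],0.75]
    - [[0,0,0],[0,0,0],0.75]

```text
clock: 4.22
eef_pos: [0.5611, -0.1535, 0.1138]
tool_rot: [0.013, 1.0, -0.0, 0.002]
ft_force: [0.8, -0.7, -0.7]
grip_width: 0.064
grasp_force: 0.0
```

>>> drive_tool:
  increments:
    - [[-0.5,-1,-20],[0,0,0],0.7]
    - [[0,0,-20],[0,0,0],0.7]
    - [[0,0,-20],[0,0,0],0.65]
    - [[0,0,-15],[0,0,0],0.6]
    - [[0,0,-10],[0,0,0],0.55]
    - [[0,0,0],[0,0,0],0.5]
    - [[0,0,0],[0,0,0],0.5]
    - [[0,0,0],[0,0,0],0.5]

```text
clock: 4.88
eef_pos: [0.5611, -0.1547, 0.0283]
tool_rot: [0.013, 1.0, -0.0, 0.002]
ft_force: [0.1, 0.1, 0.8]
grip_width: 0.0427
grasp_force: 0.0
```

>>> drive_tool:
  increments:
    - [[0,0,-4],[0,0,0],0.5]
    - [[0,0,-4],[0,0,0],0.47]
    - [[0,0,0],[0,0,0],0.44]
    - [[0,0,0],[0,0,0],0.41]
    - [[0,0,0],[0,0,0],0.4]
    - [[0,0,0],[0,0,0],0.39]

```text
clock: 5.38
eef_pos: [0.5599, -0.1544, 0.0184]
tool_rot: [0.013, 1.0, -0.0, 0.0]
ft_force: [-0.3, -0.3, -0.1]
grip_width: 0.0336
grasp_force: 0.1
```

>>> drive_tool:
  increments:
    - [[0,0,0],[0,0,0],0.38]
    - [[0,0,0],[0,0,0],0.37]

```text
clock: 5.55
eef_pos: [0.5601, -0.1547, 0.0185]
tool_rot: [0.013, 1.0, -0.0, 0.0]
ft_force: [-0.1, -0.5, 0.4]
grip_width: 0.0315
grasp_force: 4.5
```

>>> drive_tool:
  increments:
    - [[0,0,2],[0,0,0],0.4]
    - [[0,0,0],[0,0,0],0.38]
    - [[0,0,0],[0,0,0],0.365]
    - [[0,0,0],[0,0,0],0.36]
    - [[0,0,0],[0,0,0],0.36]

```text
clock: 5.97
eef_pos: [0.5601, -0.1545, 0.0207]
tool_rot: [0.013, 1.0, -0.0, 0.0]
ft_force: [-0.3, -0.6, 3.1]
grip_width: 0.0308
grasp_force: 15.7
```

>>> drive_tool:
  increments:
    - [[0,0,0],[0,0,0],0.35]
    - [[0,0,0],[0,0,0],0.35]

```text
clock: 6.13
eef_pos: [0.5602, -0.1544, 0.0208]
tool_rot: [0.013, 1.0, -0.0, 0.0]
ft_force: [-0.6, -0.7, 4.9]
grip_width: 0.0305
grasp_force: 28.6
```

>>> drive_tool:
  increments:
    - [[0,0,3],[0,0,0],0.35]
    - [[0,0,8],[0,0,0],0.35]
    - [[0,0,15],[0,0,0],0.35]
    - [[0,0,20],[0,0,0],0.35]
    - [[0,0,20],[0,0,0],0.35]
    - [[0,0,15],[0,0,0],0.35]
    - [[0,0,5],[0,0,0],0.35]
    - [[0,0,0],[0,0,0],0.35]

```text
clock: 6.8
eef_pos: [0.561, -0.1545, 0.1079]
tool_rot: [0.013, 1.0, -0.0, 0.002]
ft_force: [1.0, -0.1, -0.6]
grip_width: 0.0305
grasp_force: 28.4
```

>>> drive_tool:
  increments:
    - [[1.2,20,0],[0,0,0],0.35]
    - [[1.2,30,0],[0,0,0],0.35]
    - [[1.2,30,0],[0,0,0],0.35]
    - [[1.2,32,0],[0,0,0],0.35]
    - [[1.2,30,0],[0,0,0],0.35]
    - [[1.2,30,0],[0,0,0],0.35]
    - [[1.2,25,0],[0,0,0],0.35]
    - [[1,15,0],[0,0,0],0.35]

```text
clock: 7.47
eef_pos: [0.568, 0.0604, 0.1046]
tool_rot: [0.012, 1.0, 0.0, -0.002]
ft_force: [1.4, 0.3, -1.2]
grip_width: 0.0302
grasp_force: 28.4
```

>>> drive_tool:
  increments:
    - [[0,0,-10],[0,0,0],0.35]
    - [[0,0,-10],[0,0,0],0.35]
    - [[0,0,0],[0,0,0],0.35]
    - [[0,0,0],[0,0,0],0.35]
    - [[0,0,0],[0,0,0],0.35]
    - [[0,0,0],[0,0,0],0.35]

```text
clock: 7.97
eef_pos: [0.5695, 0.0566, 0.0864]
tool_rot: [0.014, 1.0, -0.0, 0.0]
ft_force: [0.4, 0.5, -1.1]
grip_width: 0.0305
grasp_force: 28.4
```

```bash
python3 - <<'E'
from h import *
s,t=camera("scene"),camera("top")
o=get_obs();print(o["eef_pos"],o["grip_width"],o["grasp_force"])
a=t["image"][140:230,190:290];b=s["image"][150:250,200:300]
im=np.hstack([cv2.resize(x,(400,400),interpolation=cv2.INTER_CUBIC) for x in (a[:90,:90],b)])
e=o["eef_pos"];q=(proj(s,(e[0],e[1],e[2]-.0207))-(200,150))*4;cv2.circle(im,(int(q[0])+400,int(q[1])),2,(255,0,0),-1)
q=(proj(s,(.570,.0577,.0465))-(200,150))*4;cv2.circle(im,(int(q[0])+400,int(q[1])),2,(0,255,0),-1)
cv2.imwrite("pics/d.png",im[:,:,::-1])
E
```

```text
[0.56967095 0.05696578 0.08671023] 0.030211792396763474 28.4213724732399
```

View pics/d.png

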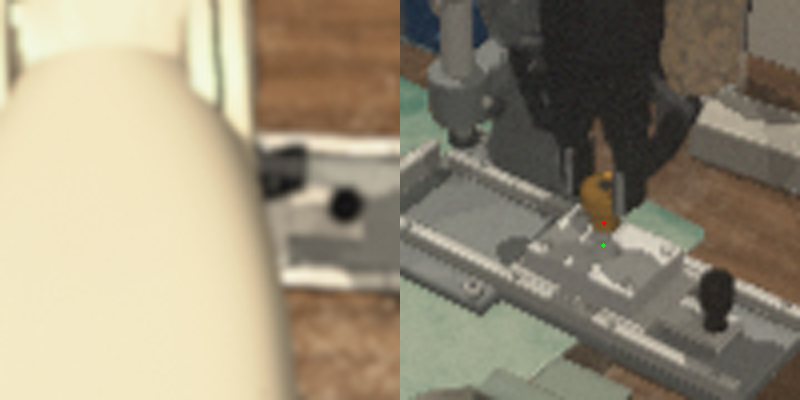

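The crop shows the bush upright in the fingers at about (600,200), its lower end right above the bore mark at (603,245). I lower it while watching the force.

>>> drive_tool:
  increments:
    - [[0,0.7,-8],[0,0,0],0.35]
    - [[0,0,-8],[0,0,0],0.35]
    - [[0,0,-3],[0,0,0],0.35]
    - [[0,0,-3],[0,0,0],0.35]
    - [[0,0,0],[0,0,0],0.35]

```text
clock: 8.48
eef_pos: [0.5686, 0.058, 0.0632]
tool_rot: [0.013, 1.0, -0.0, -0.001]
ft_force: [0.6, -0.9, -2.7]
grip_width: 0.0303
grasp_force: 28.4
```

>>> drive_tool:
  increments:
    - [[0,0,-3],[0,0,0],0.35]
    - [[0,0,-3],[0,0,0],0.35]
    - [[0,0,0],[0,0,0],0.35]

```text
clock: 8.73
eef_pos: [0.5691, 0.0582, 0.0578]
tool_rot: [0.013, 1.0, -0.0, -0.0]
ft_force: [-0.2, -1.6, -1.3]
grip_width: 0.0302
grasp_force: 28.4
```

>>> drive_tool:
  increments:
    - [[0,0,-3],[0,0,0],0.35]
    - [[0,0,-3],[0,0,0],0.35]
    - [[0,0,-1.5],[0,0,0],0.35]
    - [[0,0,0],[0,0,0],0.35]

```text
clock: 9.07
eef_pos: [0.5691, 0.0583, 0.0503]
tool_rot: [0.013, 1.0, -0.0, -0.0]
ft_force: [-0.1, -1.3, -2.3]
grip_width: 0.0304
grasp_force: 28.4
```

>>> drive_tool:
  increments:
    - [[0,0,-1],[0,0,0],0.35]
    - [[0,0,0],[0,0,0],0.35]

```text
clock: 9.23
eef_pos: [0.5693, 0.0584, 0.0497]
tool_rot: [0.013, 1.0, -0.0, -0.0]
ft_force: [0.3, -1.1, -1.8]
grip_width: 0.0304
grasp_force: 28.4
```

>>> drive_tool:
  increments:
    - [[0,0,-1],[0,0,0],0.35]
    - [[0,0,0],[0,0,0],0.35]

```text
clock: 9.4
eef_pos: [0.5693, 0.0585, 0.0494]
tool_rot: [0.013, 1.0, 0.0, 0.0]
ft_force: [-0.9, -1.7, 2.1]
grip_width: 0.0304
grasp_force: 28.7
```

Contact came at TCP z 0.0494, where 0.0492 was expected: seated. I release and lift.

>>> drive_tool:
  increments:
    - [[0,0,0],[0,0,0],0.38]
    - [[0,0,0],[0,0,0],0.42]
    - [[0,0,0],[0,0,0],0.48]
    - [[0,0,0],[0,0,0],0.55]
    - [[0,0,0],[0,0,0],0.55]

```text
clock: 9.82
eef_pos: [0.5694, 0.0586, 0.0488]
tool_rot: [0.013, 1.0, 0.0, 0.0]
ft_force: [0.3, -0.1, 0.1]
grip_width: 0.0468
grasp_force: 0.0
```

>>> drive_tool:
  increments:
    - [[0,0,10],[0,0,0],0.55]
    - [[0,0,20],[0,0,0],0.55]
    - [[0,0,30],[0,0,0],0.55]
    - [[0,-30,20],[0,0,0],0.5]
    - [[0,-30,0],[0,0,0],0.5]
    - [[0,-25,0],[0,0,0],0.5]
    - [[-1,-5,0],[0,0,0],0.5]
    - [[0,0,0],[0,0,0],0.5]

```text
clock: 10.48
eef_pos: [0.5683, -0.0332, 0.1296]
tool_rot: [0.015, 1.0, 0.0, 0.0]
ft_force: [0.2, 1.0, 0.2]
grip_width: 0.0427
grasp_force: 0.0
```

```bash
python3 - <<'E'
from h import *
s,t=camera("scene"),camera("top")
o=get_obs();print(o["eef_pos"],o["grip_width"])
b=s["image"][150:250,200:300]
im=cv2.resize(b,(500,500),interpolation=cv2.INTER_CUBIC)
for p,c in (((.5695,.0585,.0605),(0,255,0)),((.567,-.03,.0665),(255,0,0))):
    q=(proj(s,p)-(200,150))*5;cv2.circle(im,(int(q[0]),int(q[1])),2,c,-1)
cv2.imwrite("pics/e.png",im[:,:,::-1])
E
```

```text
[ 0.56819249 -0.03123694  0.12903215] 0.04276354255938121
```

View pics/e.png

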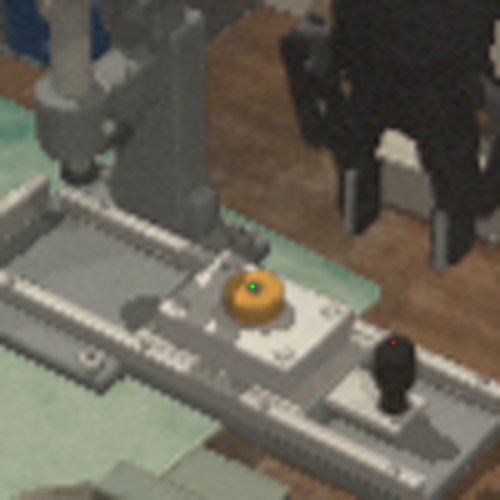

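The bush sits flat in the bore at (255,297), and the knob top at (393,345) matches its predicted mark. I go down on the knob.

>>> drive_tool:
  increments:
    - [[-1,1,-20],[0,0,0],0.47]
    - [[0,0,-25],[0,0,0],0.45]
    - [[0,0,-25],[0,0,0],0.45]
    - [[0,0,-15],[0,0,0],0.45]
    - [[0,0,-6],[0,0,0],0.45]
    - [[0,0,0],[0,0,0],0.45]
    - [[0,0,0],[0,0,0],0.45]

```text
clock: 11.17
eef_pos: [0.5676, -0.0297, 0.0381]
tool_rot: [0.013, 1.0, 0.0, 0.0]
ft_force: [0.1, 0.3, 0.1]
grip_width: 0.0381
grasp_force: 0.0
```

>>> drive_tool:
  increments:
    - [[0,0,0],[0,0,0],0.35]
    - [[0,0,0],[0,0,0],0.3]
    - [[0,0,0],[0,0,0],0.25]
    - [[0,0,0],[0,0,0],0.23]
    - [[0,0,0],[0,0,0],0.23]

```text
clock: 11.58
eef_pos: [0.5685, -0.0307, 0.0394]
tool_rot: [0.013, 1.0, 0.0, 0.002]
ft_force: [-0.5, 0.4, 6.8]
grip_width: 0.0201
grasp_force: 37.4
```

>>> drive_tool:
  increments:
    - [[0,4,0],[0,0,0],0.23]
    - [[0.3,8,0],[0,0,0],0.23]
    - [[0.3,12,0],[0,0,0],0.23]
    - [[0.3,12,0],[0,0,0],0.23]
    - [[0.4,12,0],[0,0,0],0.23]
    - [[0.3,12,0],[0,0,0],0.23]
    - [[0.3,12,0],[0,0,0],0.23]
    - [[0.3,10,0],[0,0,0],0.23]

```text
clock: 12.25
eef_pos: [0.5708, 0.0513, 0.0394]
tool_rot: [0.014, 1.0, -0.001, 0.002]
ft_force: [-0.6, -2.3, 5.3]
grip_width: 0.0205
grasp_force: 37.5
```

>>> drive_tool:
  increments:
    - [[0.2,7,0],[0,0,0],0.23]
    - [[0.2,6,0],[0,0,0],0.23]
    - [[0.1,5,0],[0,0,0],0.23]
    - [[0.1,4,0],[0,0,0],0.23]
    - [[0,0,0],[0,0,0],0.23]

```text
clock: 12.67
eef_pos: [0.5713, 0.0741, 0.0394]
tool_rot: [0.013, 1.0, 0.0, 0.002]
ft_force: [-0.0, 0.7, 5.9]
grip_width: 0.0204
grasp_force: 37.5
```

Traveled 105 mm; now I approach the stop slowly.

>>> drive_tool:
  increments:
    - [[0.1,3,0],[0,0,0],0.23]
    - [[0.1,3,0],[0,0,0],0.23]
    - [[0,2,0],[0,0,0],0.23]
    - [[0.1,2,0],[0,0,0],0.23]
    - [[0,0,0],[0,0,0],0.23]

```text
clock: 13.08
eef_pos: [0.5716, 0.0834, 0.0394]
tool_rot: [0.013, 1.0, -0.0, 0.002]
ft_force: [-0.7, -0.4, 5.8]
grip_width: 0.0207
grasp_force: 37.5
```

>>> drive_tool:
  increments:
    - [[0.1,2,0],[0,0,0],0.23]
    - [[0,2,0],[0,0,0],0.23]
    - [[0,0,0],[0,0,0],0.23]

```text
clock: 13.33
eef_pos: [0.5717, 0.0873, 0.0394]
tool_rot: [0.013, 1.0, -0.0, 0.002]
ft_force: [0.0, -0.5, 5.8]
grip_width: 0.0208
grasp_force: 37.5
```

>>> drive_tool:
  increments:
    - [[0,2,0],[0,0,0],0.23]
    - [[0,2,0],[0,0,0],0.23]
    - [[0,0,0],[0,0,0],0.23]

```text
clock: 13.58
eef_pos: [0.5717, 0.0878, 0.0394]
tool_rot: [0.014, 1.0, -0.004, 0.002]
ft_force: [-0.8, -9.6, 6.8]
grip_width: 0.0206
grasp_force: 37.9
```

>>> drive_tool:
  increments:
    - [[0,2,0],[0,0,0],0.23]
    - [[0,0,0],[0,0,0],0.23]

```text
clock: 13.75
eef_pos: [0.5717, 0.0879, 0.0394]
tool_rot: [0.015, 1.0, -0.005, 0.002]
ft_force: [0.1, -15.0, 6.9]
grip_width: 0.0204
grasp_force: 38.2
```

Against the stop: force 15 N, position fixed at y 0.0878. I relieve the push, then release and rise.

>>> drive_tool:
  increments:
    - [[0,-3,0],[0,0,0],0.23]
    - [[0,-1.5,0],[0,0,0],0.23]
    - [[0,0,0],[0,0,0],0.23]
    - [[0,0,0],[0,0,0],0.3]
    - [[0,0,0],[0,0,0],0.36]
    - [[0,0,0],[0,0,0],0.42]
    - [[0,0,0],[0,0,0],0.42]

```text
clock: 14.33
eef_pos: [0.5702, 0.0883, 0.0376]
tool_rot: [0.013, 1.0, -0.001, -0.0]
ft_force: [-0.2, -2.5, 1.0]
grip_width: 0.0361
grasp_force: 0.0
```

>>> drive_tool:
  increments:
    - [[0,0,10],[0,0,0],0.42]
    - [[0,0,20],[0,0,0],0.42]
    - [[0,-10,25],[0,0,0],0.42]
    - [[0,-30,20],[0,0,0],0.42]
    - [[0,-30,20],[0,0,0],0.42]
    - [[0,-30,20],[0,0,0],0.42]
    - [[0,0,10],[0,0,0],0.6]
    - [[0,0,0],[0,0,0],0.6]

```text
clock: 15.0
eef_pos: [0.5725, -0.0121, 0.1665]
tool_rot: [0.015, 1.0, 0.0, 0.003]
ft_force: [-0.0, 0.0, 0.1]
grip_width: 0.0512
grasp_force: 0.0
```

```bash
python3 - <<'E'
from h import *
s,t=camera("scene"),camera("top")
o=get_obs();print(o["eef_pos"],o["grip_width"])
im=cv2.resize(s["image"][120:240,150:290],(700,600),interpolation=cv2.INTER_CUBIC)
for p,c in (((.5717,.0878,.0665),(255,0,0)),((.461,.181,.258),(0,255,0)),((.4485,.181,.19),(255,255,0))):
    q=(proj(s,p)-(150,120))*5;cv2.circle(im,(int(q[0]),int(q[1])),2,c,-1)
cv2.imwrite("pics/f.png",im[:,:,::-1])
E
```

```text
[ 0.57060435 -0.01043279  0.16306648] 0.051312684862777076
```

View pics/f.png

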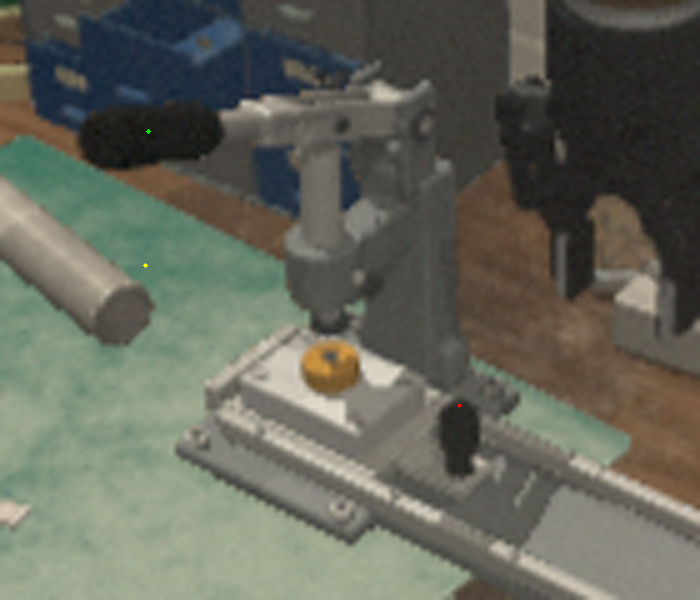

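The crop shows the table home with the bush under the nose at (330,365), and the lever grip centred on its predicted mark at (148,131). I move over the grip.

>>> drive_tool:
  increments:
    - [[0,0,30],[0,0,0],0.75]
    - [[0,0,35],[0,0,0],0.75]
    - [[0,0,35],[0,0,0],0.75]
    - [[0,0,35],[0,0,0],0.75]
    - [[0,0,20],[0,0,0],0.75]
    - [[-18,31,0],[0,0,0],0.75]
    - [[-18,31,0],[0,0,0],0.75]
    - [[-18,31,0],[0,0,0],0.75]

```text
clock: 15.77
eef_pos: [0.5154, 0.084, 0.3163]
tool_rot: [0.013, 1.0, 0.0, -0.001]
ft_force: [0.4, 0.3, -0.0]
grip_width: 0.064
grasp_force: 0.0
```

>>> drive_tool:
  increments:
    - [[-18,31,0],[0,0,0],0.75]
    - [[-18,31,0],[0,0,0],0.75]
    - [[-18,31,0],[0,0,0],0.75]
    - [[0,0,0],[0,0,0],0.75]
    - [[0,0,0],[0,0,0],0.75]
    - [[0,0,0],[0,0,0],0.75]

```text
clock: 16.27
eef_pos: [0.4618, 0.1758, 0.3167]
tool_rot: [0.012, 1.0, -0.0, -0.001]
ft_force: [-0.8, -0.4, 0.3]
grip_width: 0.0641
grasp_force: 0.0
```

>>> drive_tool:
  increments:
    - [[0,3,-20],[0,0,0],0.75]
    - [[0,0,-20],[0,0,0],0.75]
    - [[0,0,-20],[0,0,0],0.7]
    - [[0,0,-12],[0,0,0],0.6]
    - [[0,0,-5],[0,0,0],0.5]
    - [[0,0,0],[0,0,0],0.42]
    - [[0,0,0],[0,0,0],0.38]

```text
clock: 16.85
eef_pos: [0.4629, 0.1773, 0.2409]
tool_rot: [0.014, 1.0, -0.0, -0.0]
ft_force: [-0.1, -0.5, 1.4]
grip_width: 0.0323
grasp_force: 0.0
```

>>> drive_tool:
  increments:
    - [[0,0,0],[0,0,0],0.35]
    - [[0,0,0],[0,0,0],0.32]
    - [[0,0,0],[0,0,0],0.3]
    - [[0,0,0],[0,0,0],0.28]
    - [[0,0,0],[0,0,0],0.28]

```text
clock: 17.27
eef_pos: [0.4632, 0.1788, 0.2419]
tool_rot: [0.013, 1.0, 0.001, 0.001]
ft_force: [-0.3, 4.7, 2.4]
grip_width: 0.0261
grasp_force: 58.7
```

>>> drive_tool:
  increments:
    - [[-1.2,1,-4.2],[0,-1.4,0],0.28]
    - [[-3.2,0,-12.8],[-0.1,-4.3,0],0.28]
    - [[-1.4,0,-8.7],[-0.1,-2.9,0],0.28]
    - [[-1.2,0,-8.7],[-0.1,-2.9,0],0.28]
    - [[0,0,0],[0,0,0],0.28]

```text
clock: 17.68
eef_pos: [0.4564, 0.179, 0.2074]
tool_rot: [0.013, 0.994, -0.001, 0.104]
ft_force: [1.9, 1.0, 6.5]
grip_width: 0.026
grasp_force: 62.3
```

>>> drive_tool:
  increments:
    - [[-0.6,0,-8.8],[-0.1,-2.9,0],0.28]
    - [[-0.3,0,-8.8],[-0.1,-2.9,0],0.28]
    - [[0,0,-3.5],[0,-1.15,0],0.28]
    - [[0.1,0,-3.5],[0,-1.15,0],0.28]
    - [[0,0,0],[0,0,0],0.28]

```text
clock: 18.1
eef_pos: [0.4557, 0.179, 0.1836]
tool_rot: [0.013, 0.985, -0.002, 0.173]
ft_force: [-0.4, 1.1, 8.6]
grip_width: 0.026
grasp_force: 62.5
```

>>> drive_tool:
  increments:
    - [[0.2,0,-3.5],[0,-1.15,0],0.28]
    - [[0.2,0,-3.5],[0,-1.15,0],0.28]
    - [[0,0,0],[0,0,0],0.28]

```text
clock: 18.35
eef_pos: [0.4561, 0.179, 0.1765]
tool_rot: [0.013, 0.981, -0.002, 0.193]
ft_force: [-1.6, 1.3, 8.9]
grip_width: 0.0261
grasp_force: 62.6
```

>>> drive_tool:
  increments:
    - [[0.3,0,-3.5],[0,-1.15,0],0.28]
    - [[0.3,0,-3.5],[0,-1.15,0],0.28]
    - [[0,0,0],[0,0,0],0.28]
    - [[0,0,0],[0,0,0],0.28]

```text
clock: 18.68
eef_pos: [0.4568, 0.179, 0.1701]
tool_rot: [0.013, 0.977, -0.001, 0.212]
ft_force: [-4.1, -0.1, 10.1]
grip_width: 0.0259
grasp_force: 63.0
```

>>> drive_tool:
  increments:
    - [[0.3,0,-2.6],[0,-0.9,0],0.28]
    - [[0.3,0,-2.6],[0,-0.9,0],0.28]
    - [[0,0,0],[0,0,0],0.28]
    - [[0,0,0],[0,0,0],0.28]

```text
clock: 19.02
eef_pos: [0.4575, 0.179, 0.1651]
tool_rot: [0.013, 0.974, -0.001, 0.227]
ft_force: [-5.1, 0.7, 11.2]
grip_width: 0.0258
grasp_force: 63.2
```

```bash
python3 - <<'E'
from h import *
s=camera("scene")
o=get_obs();print(o["eef_pos"],o["tool_rot"],o["ft_force"])
im=cv2.resize(s["image"][130:205,175:245],(560,600),interpolation=cv2.INTER_CUBIC)
cv2.imwrite("pics/g.png",im[:,:,::-1])
E
```

```text
[0.45748223 0.17900321 0.16510412] [ 0.01341474  0.97375502 -0.00111099  0.2272003 ] [-4.33086913  0.81559966 10.49152599]
```

View pics/g.png

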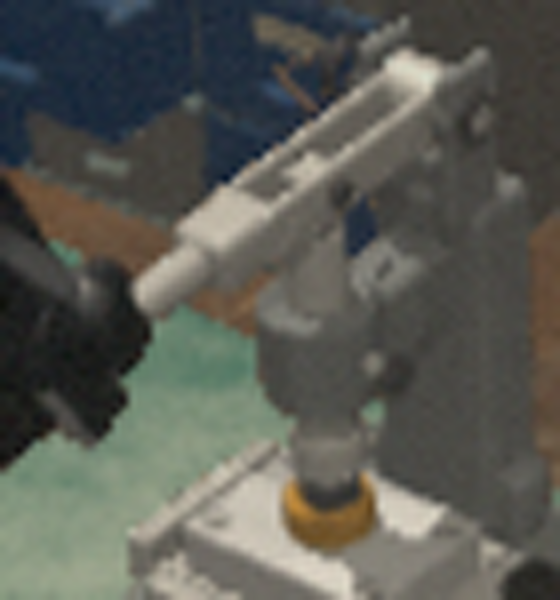

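The crop shows the nose resting on the bush head at (330,490), with the lever a little below level. I estimate the lever angle independently by warping the rest picture about the hinge.

```bash
cat > ang.py <<'E'
from h import *
def run(s):
    cur=cv2.GaussianBlur(cv2.resize(s["image"][120:240,150:290],(700,600),interpolation=cv2.INTER_CUBIC),(0,0),2).astype(np.float32)
    rest=cv2.GaussianBlur(cv2.imread("pics/f.png")[:,:,::-1],(0,0),2).astype(np.float32)
    poly=np.array([(150,290),(180,225),(400,50),(450,90),(350,210),(240,290),(160,315)],float)/8+(175,130)
    m=np.zeros((600,700),np.uint8);cv2.fillPoly(m,[((poly-(150,120))*5).astype(np.int32)],1);m=m>0
    yx=np.array([1,-.03,0])/np.hypot(1,.03);yy=np.array([.03,1,0])/np.hypot(1,.03)
    for off in (-.01,0,.01):
        h=np.array([.6315,.174,.19])+yy*off;r=[]
        for a in np.arange(.3,.6,.005):
            L=lambda d,n,t:h-d*(np.cos(t)*yx-np.sin(t)*np.array([0,0,1]))+n*(np.sin(t)*yx+np.cos(t)*np.array([0,0,1]))
            pts=[(.0,-.02),(.0,.02),(.16,.02),(.16,-.02)]
            P=lambda t:np.float32([(proj(s,L(d,n,t))-(150,120))*5 for d,n in pts])
            w=cv2.warpPerspective(rest,cv2.getPerspectiveTransform(P(.38),P(.38-a)),(700,600))
            x,y=w[m].ravel(),cur[m].ravel();r.append((np.corrcoef(x,y)[0,1],round(a,3)))
        print(off,[ (round(c,3),a) for c,a in sorted(r)[::-1][:4]])
E
python3 - <<'E'
from ang import *
run(camera("scene"))
o=get_obs();R=o["ft_torque"];F=o["ft_force"];print(F,R)
h=np.array([.6315,.174,.19]);print("hinge moment if torque at TCP:",R+np.cross(o["eef_pos"]-h,F))
E
```

```text
-0.01 [(np.float64(0.36), np.float64(0.355)), (np.float64(0.359), np.float64(0.36)), (np.float64(0.359), np.float64(0.35)), (np.float64(0.356), np.float64(0.365))]
0 [(np.float64(0.471), np.float64(0.4)), (np.float64(0.471), np.float64(0.395)), (np.float64(0.47), np.float64(0.405)), (np.float64(0.469), np.float64(0.39))]
0.01 [(np.float64(0.531), np.float64(0.46)), (np.float64(0.531), np.float64(0.465)), (np.float64(0.529), np.float64(0.455)), (np.float64(0.529), np.float64(0.47))]
[-4.58319652  0.78122015 10.65691784] [-0.01995444  0.62136172  0.05702664]
hinge moment if torque at TCP: [ 0.05297763  2.59000587 -0.05592182]
```

The moment about the hinge (2.59 Nm, model 2.54 at a=0.44) agrees with the kinematics (a≈0.44). I press slightly more, to about 0.46.

>>> drive_tool:
  increments:
    - [[0.2,0,-1.4],[0,-0.4,0],0.28]
    - [[0.2,0,-1.4],[0,-0.4,0],0.28]
    - [[0,0,0],[0,0,0],0.28]
    - [[0,0,0],[0,0,0],0.28]
    - [[0,0,0],[0,0,0],0.28]
    - [[0,0,0],[0,0,0],0.28]

```text
clock: 19.62
eef_pos: [0.4579, 0.179, 0.1624]
tool_rot: [0.013, 0.972, -0.001, 0.234]
ft_force: [-6.0, -0.0, 11.9]
grip_width: 0.026
grasp_force: 63.2
```

```bash
python3 - <<'E'
from h import *
M=[];h=np.array([.6315,.174,.19])
for i in range(4):
    o=get_obs();M.append(np.r_[o["eef_pos"],o["ft_force"],(o["ft_torque"]+np.cross(o["eef_pos"]-h,o["ft_force"]))[1]]);s=camera("scene")
print(np.mean(M,0).round(4))
for i,c in enumerate((s,)):
    cv2.imwrite("pics/h.png",cv2.resize(c["image"][175:205,200:230],(600,600),interpolation=cv2.INTER_CUBIC)[:,:,::-1])
B=np.array([.5735,.176,0])
print([((proj(s,B+(0,0,z))-(200,175))*20).round() for z in (.0605,.0665,.0715,.0765)])
E
```

```text
[ 0.4579  0.179   0.1624 -5.3102  0.6833 11.819   2.883 ]
[array([325., 323.]), array([323., 288.]), array([321., 258.]), array([319., 229.])]
```

View pics/h.png

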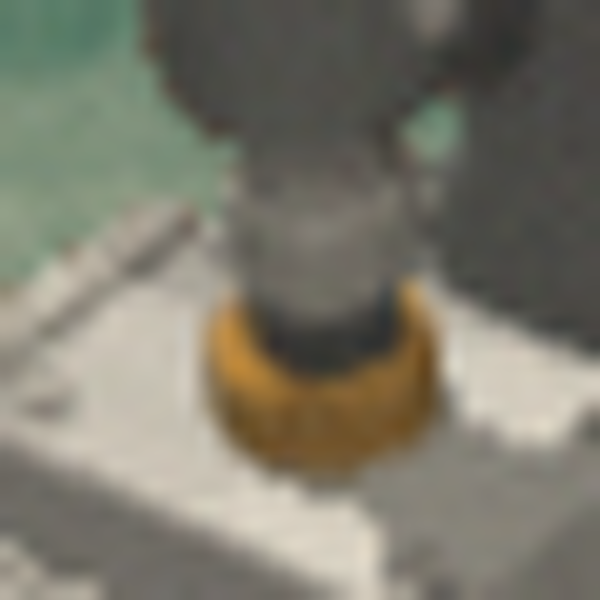

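The crop shows the pad's front edge at v≈375 and the ram's lower front edge at v≈315. That puts the ram face 11 mm above the bush head, so the nose is about 5 mm in, which agrees with the kinematics (a≈0.457) and the hinge moment. I hold for over a second.

>>> drive_tool:
  increments:
    - [[0,0,0],[0,0,0],0.28]
    - [[0,0,0],[0,0,0],0.28]
    - [[0,0,0],[0,0,0],0.28]
    - [[0,0,0],[0,0,0],0.28]
    - [[0,0,0],[0,0,0],0.28]
    - [[0,0,0],[0,0,0],0.28]
    - [[0,0,0],[0,0,0],0.28]
    - [[0,0,0],[0,0,0],0.28]

```text
clock: 20.48
eef_pos: [0.4579, 0.179, 0.1624]
tool_rot: [0.013, 0.972, -0.001, 0.234]
ft_force: [-6.5, 0.5, 11.4]
grip_width: 0.0261
grasp_force: 63.2
```

>>> drive_tool:
  increments:
    - [[0,0,0],[0,0,0],0.28]
    - [[0,0,0],[0,0,0],0.28]
    - [[0,0,0],[0,0,0],0.28]
    - [[0,0,0],[0,0,0],0.28]
    - [[0,0,0],[0,0,0],0.28]
    - [[0,0,0],[0,0,0],0.28]
    - [[0,0,0],[0,0,0],0.28]
    - [[0,0,0],[0,0,0],0.28]

```text
clock: 21.15
eef_pos: [0.4579, 0.179, 0.1624]
tool_rot: [0.013, 0.972, -0.001, 0.234]
ft_force: [-6.1, 0.0, 11.4]
grip_width: 0.0261
grasp_force: 63.2
```

```bash
python3 -c "
from workcell import *
print(job_done())"
```

```text
the job is handed in; nothing more can be done
None
```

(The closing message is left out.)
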